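# Put the air-line spares back in their holders

### The arm

A 6-joint arm with a two-finger parallel gripper is mounted at the origin on a cart in front of the work surface, level with it; the furniture and walls round the work are solid. World frame = base frame: x ahead of the robot, y to its left, z up, the work surface at z = 0. Lengths are in mm, angles in rad, forces in N, time in s.
With the tool pointing down it reaches from about 200 to 875 mm from the base axis. Payload 3.4 kg.
Tool frame: the origin (TCP) lies midway between the tips of the shut fingers; the grasp point (between the pads) lies 19 mm behind it; z points along the fingers, y is the line along which they close (so a half turn about z gives the same grasp; the last joint's range is limited). The gripper opens to 94 mm and grips with 3 to 60 N. Pads are 16 mm wide; open, the fingers measure 119 mm over their backs; the gripper's body (75 mm by 177 mm) begins 78 mm behind the grasp point.
Start: joints at [1.153, 0.276, 1.505, -0, 1.361, -0.121], TCP at [168.183, 549.891, 205.493] pointing down, gripper open.
Joint ranges: [-2.89, 2.89], [-0.75, 2.08], [0.22, 2.7], [-1.18, 4.32], [0.11, 2.71], [-2.7, 2.7]. Speed limits (rad/s): [2.57, 2.57, 3.14, 3.14, 3.14, 3.14].

### API

Orientations are given as [roll, pitch, yaw] about the fixed x, y, z axes, in that order (R = Rz(yaw) Ry(pitch) Rx(roll)).
In Python, from workcell import arm gives the robot as it stands.
- The arm moves only by the tool send_rows, never from a script. Its argument "steps" is a list of rows, each a list of 2 entries, a list of its own where there are three numbers: the shift along the tool's x, y, z each as a share of 0.05 m, from -1 to 1, then the turn about the tool's z as a share of 0.15 rad, from -1 to 1. In form: [[[x, y, z], roll], ...]. A call has 1 to 12 rows; each row shifts and turns the commanded pose from where the row before left it, along the tool's axes as they then stand; what a row does not reach is not made up. A row lasts 1/8 s, in which the tool goes at most 62.5 mm and 10.7 degrees, less where a joint would pass 70% of its speed; a pose out of reach is approached as far as the arm can. A call with a number of a shift or a turn outside -1 to 1 is refused whole. A call with a gripper value outside its range is refused whole. "fingers" is the opening, from -1 (shut) to 1 (fully open), set as the call begins (left out, the last holds). The fingers move at their own pace and stop on an object; the grip force is fixed at half the most. Time passes only in rows, so rows that do not move let the fingers close. It gives the time, the measured TCP pose, the force, the opening and the grip force at its end, in the units of the state.
- arm.get_state(): the state, without advancing time (a new reading comes with each control period).
- arm.grab_frame(name): name is "scene" or "top" or "wrist"; returns a dict with "img" (384x512x3 uint8, red, green, blue), "fx", "fy", "cx", "cy" (pixels), "extrinsics" (4x4, takes a point from camera to world coordinates); the wrist camera has in their place "T_tool_cam" (4x4, takes a point from camera to tool coordinates, whose origin is the TCP and whose axes are the flange's). Camera axes: x right, y down, z forward; pixel columns grow to the right and rows downward; lengths in mm; the calibration is good to about 2 mm. A picture is of the moment at which its call begins: read the wrist's pose just before it. There is no depth.
- arm.finish_job(): hands the job in; it is judged then, once.
The state is a dict: "time": time; "joint_pos": joint angles; "dq": joint speeds; "joint_efforts": joint torques, N m; "eef_pos": TCP position; "tool_rot": TCP orientation; "wrist_force": force on the tool from outside, world axes, zero at the start; "wrist_torque": the same for the moment, N m; "finger_gap": opening from 0.0 (shut) to 1.0 (fully open); "gripper_force": force on a finger pad.
Only numpy, scipy, OpenCV 4.12 (cv2) and the standard library are available. Lean on these libraries where they do the work, as an engineer would, in place of code of your own. Each camera call takes 0.05 s, during which the arm holds its last target. There are 200 camera calls.

### The job

The spares from an air-line repair lie mixed up on the bench; put each one back in its own dark grey holder. Lay each pneumatic cylinder down in the stand made for its size, with both end blocks fully home in the saddle notches (either way round), lay the two quick couplers lengthways in the two-bay tray, one in each bay, and lay the reel of thread tape flat in the round dish.

Things in the scene. Friction and masses are not known exactly. Their poses are not given: they have to be found in the camera images.
- cylinder_large: the larger pneumatic cylinder lying flat, 30 x 120 x 30 mm high: dark green barrel 26 mm thick between two square 30 mm end blocks (y -25 to -7 and 42 to 60 mm), 8 mm piston rod sticking out to y = -60 mm. y runs lengthways, z up; origin on the underside, mid-length. The barrel's middle (also the middle between the blocks; grip here) is at y = +17.5 mm. It does not roll. 0.14 kg.
- cylinder_small: the smaller pneumatic cylinder lying flat, 24 x 105 x 24 mm high: dark green barrel 21 mm thick between two square 24 mm end blocks (y -18 to 0 and 34 to 52 mm), 8 mm piston rod sticking out to y = -52 mm. y runs lengthways, z up; origin on the underside, mid-length. The barrel's middle (also the middle between the blocks; grip here) is at y = +17 mm. It does not roll. 0.14 kg.
- coupler_steel: quick coupler of pale steel lying on the bench, a stepped round body 50 mm long and 22 mm thick. y runs lengthways, z up; origin on the underside below its middle. It does not roll. About 0.07 kg. (Any of the things may lie to either side of the bench vice at the front of the bench, which stands 160 mm high: carry over it.)
- coupler_brass: quick coupler of brass lying on the bench, same shape: 50 mm long, 22 mm thick. y runs lengthways, z up; origin on the underside below its middle. It does not roll. About 0.07 kg.
- reel: white reel of thread seal tape lying flat, 52 mm in diameter and 14 mm high; origin at the centre of the underside, z up. Solid to the touch (nothing goes through its hole). Grip it across the rim, at any yaw. About 0.03 kg.
- stand_large: the larger grey cylinder stand, 66 x 109 mm, fixed: two notched saddles 67 mm apart, a lip at either end. Origin: underside centre; the cylinder lies along y, its blocks' middle over the origin. Seats 10 mm above the bench; notches 36 mm wide there, 50 mm at the mouth (22 mm up); lips 16 mm up, 99 mm apart (85 mm over the blocks), rod passes above. Base 6 mm; finger room between the saddles.
- stand_small: the smaller grey cylinder stand, 60 x 94 mm, fixed: two notched saddles 52 mm apart, a lip at either end. Origin: underside centre; the cylinder lies along y, its blocks' middle over the origin. Seats 10 mm above the bench; notches 30 mm wide there, 44 mm at the mouth (22 mm up); lips 16 mm up, 84 mm apart (70 mm over the blocks), rod passes above. Base 6 mm; finger room between the saddles.
- bay_1 (a point): one bay of the coupler tray (grey, 106 x 82 mm, fixed, two equal bays side by side): centre of the bay's floor, 4 mm above the bench. A coupler lies along the bay's y, either way round; x across, z up. Bay 44 mm wide (x), 70 mm long (y); walls and divider 6 mm thick, ending 12 mm above the bench: hold the coupler by its upper part, fingertips above the walls. Either coupler may go in either bay.
- bay_2 (a point): the other bay of the same tray, 50 mm from bay_1 along the tray's x; centre of its floor, 4 mm above the bench; axes and sizes as bay_1.
- reel_dish: round grey dish on a square 84 mm foot, fixed. Origin: centre of the underside. Floor 4 mm above the bench; rim of 66 mm inner, 78 mm outer diameter, ending 9 mm above the bench. The reel lies flat on the floor inside the rim and stands 9 mm proud of it: keep the fingertips above the rim.
Not all that is in view belongs to the job. Leave any pink look-alike of the cylinder_large alone.

How it is judged:
By the outcome, as a careful person would: the job done as asked, in the order asked, and still so for the second after the job is handed in, with the robot touching nothing.
It also fails if it takes over 144 s, if anything falls off the work surface, if the arm or the gripper's body presses on something with over 40 N, if the wrist force passes 120 N, or if a joint passes its speed limit or range.

## Working session

There is one attempt and no reset: what is moved stays moved. The work goes in short steps, Python scripts to look and compute and a tool call to move; the robot and the scene stay as the last step left them, time stands still between calls to the robot, and variables do not carry over. Pictures are saved under pics/ and viewed, at most 14 in all, crops included, and the job is handed in when it is done.

Besides the shell and the picture viewer there is one more tool, called as name(argument=value, ...) on one line, values as JSON. send_rows: Moves the arm, as the interface text tells. Its arguments: {"type":"object","properties":{"steps":{"type":"array"},"fingers":{"type":"number"}},"required":["steps"]}

```bash
mkdir -p pics; ls; python3 - <<'E'
from workcell import arm
import cv2,numpy as np
s=arm.get_state();print(s)
for n in("scene","top"):
    f=arm.grab_frame(n);cv2.imwrite(f"pics/{n}0.png",f["img"][...,::-1]);np.savez(f"pics/{n}0.npz",**f)
    print(n,f["fx"],f["fy"],f["cx"],f["cy"],np.round(f["extrinsics"],3).tolist())
E
python3 - <<'E'
import cv2
for n in("scene","top"):
    i=cv2.imread(f"pics/{n}0.png");cv2.imwrite(f"pics/{n}0b.png",cv2.resize(i,(800,600),interpolation=cv2.INTER_CUBIC))
E
```

```text
pics
{'time': 0.0, 'joint_pos': array([ 1.15298914e+00,  2.76564332e-01,  1.50606350e+00, -3.51295583e-07,
        1.36066749e+00, -1.20998362e-01]), 'dq': array([-0.00172958, -0.00070157,  0.00128363, -0.00120994,  0.00264766,
        0.00054149]), 'joint_efforts': array([ 4.22803223e-04, -4.04571640e+01, -2.37224597e+01,  7.00861076e-02,
        3.43029806e-02, -1.37880370e-04]), 'eef_pos': array([167.95881473, 549.37038294, 204.6499523 ]), 'tool_rot': array([-3.13990239e+00, -2.05177065e-04,  2.84478373e+00]), 'wrist_force': array([ 0.15310855, -0.47671423, -0.52632421]), 'wrist_torque': array([0.01331621, 0.00379362, 0.01390474]), 'gripper_force': 0.0, 'finger_gap': 0.994827032315319}
scene 399.737753287011 399.737753287011 255.0687962908217 186.0688203370302 [[0.681, -0.557, 0.475, -110.43], [-0.732, -0.513, 0.448, -646.856], [-0.006, -0.653, -0.758, 1055.381], [0.0, 0.0, 0.0, 1.0]]
top 433.87048077432974 433.87048077432974 248.57690878534666 191.30699219024999 [[0.069, -0.975, 0.212, 245.613], [-0.998, -0.068, 0.012, -43.033], [0.002, -0.213, -0.977, 1367.904], [0.0, 0.0, 0.0, 1.0]]
```

View pics/top0b.png

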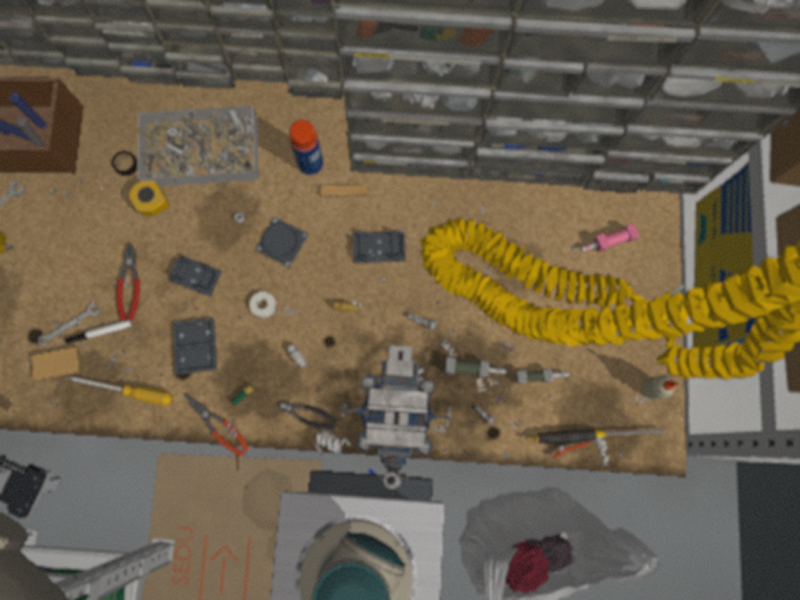

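View pics/scene0b.png

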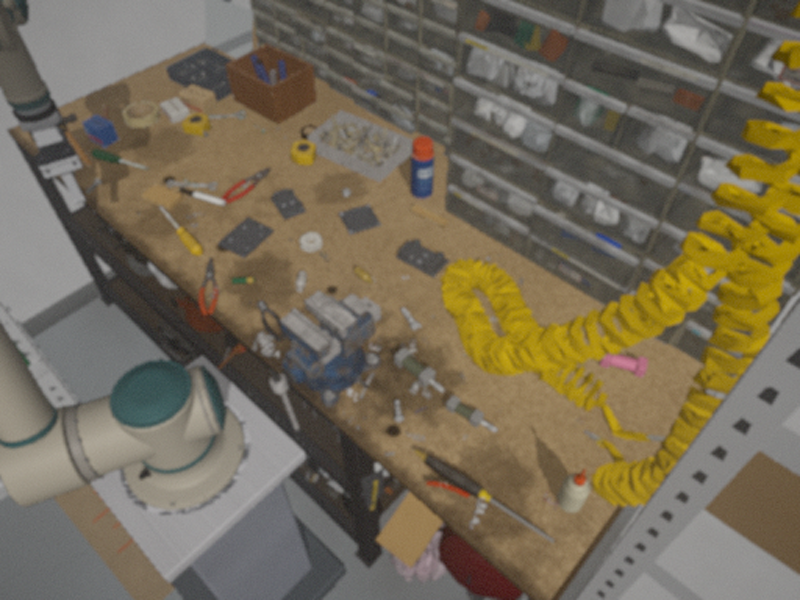

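The top view, in 800x600 pixels, shows:
- **Holders:** tray (194,346), small-looking stand (194,274), larger stand (379,246), dish (283,241).
- **Parts:** reel (262,305), green cylinders at (470,368) and (540,376), and the pink look-alike at (610,240), which I leave alone.
- **Coupler candidates:** brass at (345,305); pale ones at (295,354), (420,320) and (484,413).

I'll enlarge the candidates to decide.

```bash
python3 - <<'E'
import cv2,numpy as np
i=cv2.imread("pics/top0.png")
cv2.imwrite("pics/c1.png",cv2.resize(i[140:290,175:375],(800,600),interpolation=cv2.INTER_CUBIC))
s=cv2.imread("pics/scene0.png")
cv2.imwrite("pics/c2.png",cv2.resize(s[145:295,150:350],(800,600),interpolation=cv2.INTER_CUBIC))
E
```

```text
(no output)
```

View pics/c1.png

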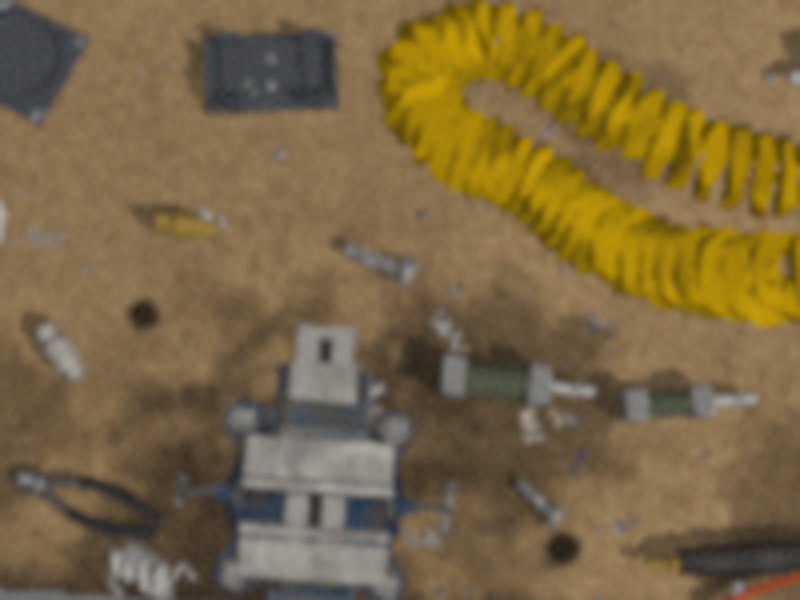

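View pics/c2.png

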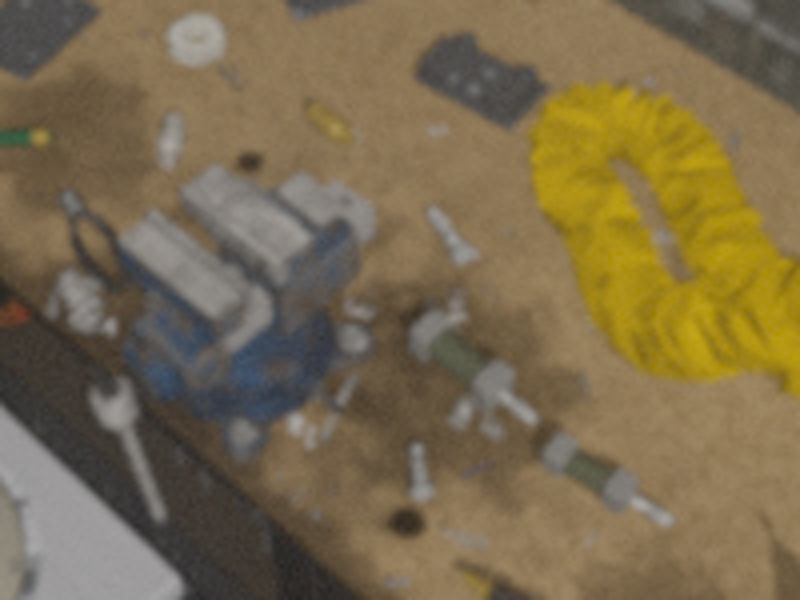

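c1 (4x crop) settles the steel coupler. The part at (58,348) is a thick stepped body. The ones at (380,258) and (540,500) are thin with heads, so they're bolts. The brass coupler is at (185,222). The larger cylinder is at (500,378) and the smaller at (665,402).

Next I'll get rough positions.

```bash
cat > h.py <<'E'
import numpy as np,cv2
from scipy.spatial.transform import Rotation as Ro
def ray(f,T,u,v,z):
    d=T[:3,:3]@np.array([(u-f["cx"])/f["fx"],(v-f["cy"])/f["fy"],1]);o=T[:3,3]
    return o+d*(z-o[2])/d[2]
def proj(f,T,p):
    q=T[:3,:3].T@(np.asarray(p,float)-T[:3,3]);return np.array([f["fx"]*q[0]/q[2]+f["cx"],f["fy"]*q[1]/q[2]+f["cy"]])
def toolT(s):
    T=np.eye(4);T[:3,:3]=Ro.from_euler("xyz",s["tool_rot"]).as_matrix();T[:3,3]=s["eef_pos"];return T
def wrist(arm,name):
    s=arm.get_state();f=arm.grab_frame("wrist");T=toolT(s)@f["T_tool_cam"]
    cv2.imwrite(f"pics/{name}.png",f["img"][...,::-1]);np.savez(f"pics/{name}.npz",T=T,**f);return s,f,T
def load(name):
    f=dict(np.load(f"pics/{name}.npz"));return f,f["T"] if "T" in f else f["extrinsics"]
def plan(s,x,y,z,yaw=None):
    """shift in tool axes (shares of 50 mm) from measured pose to target TCP, then the turn (shares of .15)"""
    T=toolT(s);d=T[:3,:3].T@(np.array([x,y,z])-T[:3,3])/50
    cur=s["tool_rot"][2];t=None
    if yaw is not None:
        t=-((yaw-cur+np.pi/2)%np.pi-np.pi/2)/.15   # tool z is down: world yaw + = tool turn -
    return np.round(d,2),t
E
python3 - <<'E'
from h import *
from workcell import arm
f,T=load("top0")
S=800/512
for n,u,v,z in[("large",500/4+175,378/4+140,15),("large rodend",597/4+175,391/4+140,15),("small",665/4+175,402/4+140,12),("small rodend",755/4+175,399/4+140,12),("steel",58/4+175,348/4+140,11),("brass",185/4+175,222/4+140,11),("reel",262/S,305/S,14),("dish",283/S,241/S,9),("standA",379/S,246/S,16),("standB",194/S,274/S,16),("tray",194/S,346/S,12),("vice top",325/4+175,330/4+140,160),("vice L",220/4+175,490/4+140,160),("vice R",410/4+175,490/4+140,160),("hose near",760/4+175,310/4+140,40)]:
    print(n,np.round(ray(f,T,u,v,z)))
s=arm.get_state();w=arm.grab_frame("wrist");print(np.round(w["T_tool_cam"],3),w["fx"],w["cx"],w["cy"],toolT(s).round(2))
# hose height: two-view on its left tip & right end of lower strand
g,G=load("scene0")
print("plan", plan(s,360,0,320,0))
E
```

```text
large [ 413. -196.   15.]
large rodend [ 408. -272.   15.]
small [ 404. -325.   12.]
small rodend [ 411. -396.   12.]
steel [413. 151.  11.]
brass [521.  60.  11.]
reel [509. 230.  14.]
dish [649. 202.   9.]
standA [650.   1.  16.]
standB [564. 376.  16.]
tray [416. 358.  12.]
vice top [420. -55. 160.]
vice L [305.   9. 160.]
vice R [ 314. -121.  160.]
hose near [ 476. -391.   40.]
[[  -0.      -0.971   -0.238   67.218]
 [   1.      -0.      -0.      -0.485]
 [   0.      -0.238    0.971 -180.081]
 [   0.       0.       0.       1.   ]] 281.6705808997916 255.43707795731578 197.03615214640243 [[-9.6000e-01  2.9000e-01 -0.0000e+00  1.6795e+02]
 [ 2.9000e-01  9.6000e-01 -0.0000e+00  5.4940e+02]
 [ 0.0000e+00 -0.0000e+00 -1.0000e+00  2.0471e+02]
 [ 0.0000e+00  0.0000e+00  0.0000e+00  1.0000e+00]]
plan (array([-6.89, -9.39, -2.29]), np.float64(-1.9787415605496093))
```

send_rows(steps=[[[-0.82,-0.29,0],0],[[-0.82,-0.29,0],0],[[-0.82,-0.29,0],0],[[-0.82,-0.29,0],0],[[-0.82,-0.29,0],0],[[-0.82,-0.29,0],0],[[-0.82,-0.29,0],0],[[-0.82,-0.29,0],0],[[-0.82,-0.29,0],0],[[-0.82,-0.29,0],0]], fingers=1)

```text
time: 1.4
eef_pos: [518.7, 290.3, 205.2]
tool_rot: [-3.141, -0.001, 2.845]
wrist_force: [0.7, 0.5, 0.1]
finger_gap: 0.999
gripper_force: 0.0
```

send_rows(steps=[[[0,0,0],0.94],[[0,0,0],0.94],[[0,0,0],0.94],[[0,0,0],0.94],[[0,0,0],0.94],[[0,0,0],0.94],[[0,0,0],0.94],[[0,0,0],0.94],[[0,0,0],0.94],[[0,0,0],0],[[0,0,0],0]])

```text
time: 2.78
eef_pos: [517.7, 291.3, 205.3]
tool_rot: [-3.141, 0.0, 1.578]
wrist_force: [-0.1, 0.2, 0.6]
finger_gap: 0.999
gripper_force: 0.0
```

```bash
python3 - <<'E'
from h import *
from workcell import arm
s,f,T=wrist(arm,"w1");print(s["eef_pos"],s["tool_rot"],s["time"],T.round(3)[:3])
cv2.imwrite("pics/w1b.png",cv2.resize(cv2.imread("pics/w1.png"),(800,600),interpolation=cv2.INTER_CUBIC))
E
```

```text
[517.73282307 291.28034098 205.26562837] [-3.14119955e+00  1.04670219e-04  1.57781205e+00] 2.775 [[ 1.00000e+00  7.00000e-03  1.00000e-03  5.18430e+02]
 [ 7.00000e-03 -9.71000e-01 -2.38000e-01  3.58977e+02]
 [-0.00000e+00  2.38000e-01 -9.71000e-01  3.85339e+02]]
```

View pics/w1b.png

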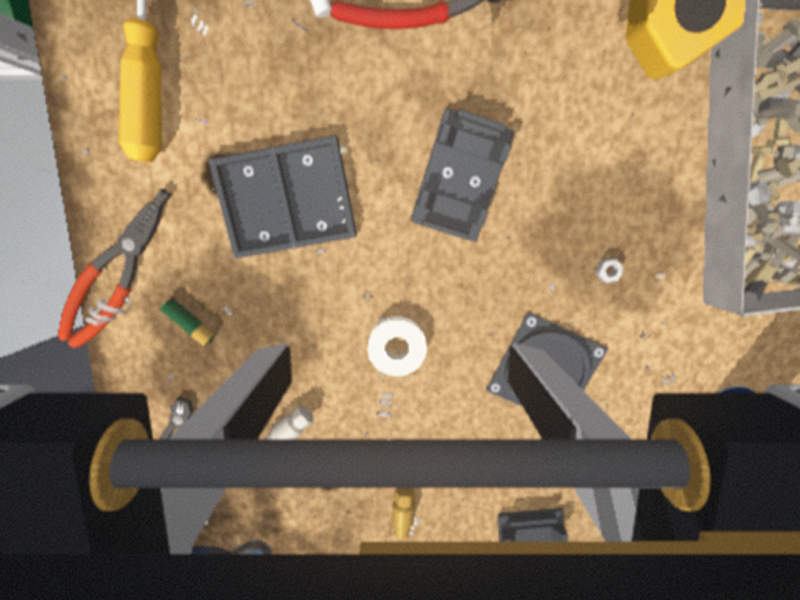

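The wrist view w1 (800x600) shows the tray around (283,196), the small stand around (463,173), the reel at (397,347) and the dish partly hidden behind a finger at (548,360). I'll mask these, then look further right.

```bash
cat >> h.py <<'E'
def blob(f,box,cond,k=3):
    """largest blob in box (u0,v0,u1,v1); cond(h,s,v)->mask"""
    im=f["img"];hsv=cv2.cvtColor(im,cv2.COLOR_RGB2HSV).astype(int)
    m=cond(*[hsv[...,i] for i in range(3)]).astype(np.uint8)*255
    z=np.zeros_like(m);u0,v0,u1,v1=box;z[v0:v1,u0:u1]=m[v0:v1,u0:u1]
    z=cv2.morphologyEx(z,cv2.MORPH_CLOSE,np.ones((5,5)));z=cv2.morphologyEx(z,cv2.MORPH_OPEN,np.ones((k,k)))
    c=max(cv2.findContours(z,cv2.RETR_EXTERNAL,cv2.CHAIN_APPROX_NONE)[0],key=cv2.contourArea)
    return c[:,0,:]
def rect(f,T,c,z):
    p=np.array([ray(f,T,u,v,z)[:2] for u,v in c],np.float32);r=cv2.minAreaRect(p);b=cv2.boxPoints(r)
    e=[b[1]-b[0],b[2]-b[1]];l=max(e,key=np.linalg.norm)
    return np.round(r[0],1),np.round(sorted(r[1]),1),round(float(np.degrees(np.arctan2(l[1],l[0]))%180),1)
E
python3 - <<'E'
from h import *
f,T=load("w1")
g=lambda h,s,v:(s<75)&(v<130)
for n,b,z in[("tray",(125,80,235,170),10),("standB",(255,60,340,160),12)]:
    c=blob(f,b,g);print(n,rect(f,T,c,z))
c=blob(f,(225,190,285,250),lambda h,s,v:(s<50)&(v>150));print("reel",rect(f,T,c,12))
E
```

```text
tray (array([422.1, 360.1]), array([ 82.1, 108.2]), 10.0)
standB (array([569. , 379.1]), array([58.9, 94.2]), 73.1)
reel (array([516.5, 232. ]), array([51.8, 54.3]), 90.4)
```

send_rows(steps=[[[-1,0,0],0],[[-1,0,0],0],[[-1,0,0],0],[[-1,0,0],0],[[-1,0,0],0],[[-1,0,0],0],[[-1,0,0],0],[[0,0,0],0],[[0,0,0],0]])

```text
time: 3.95
eef_pos: [519.5, -58.3, 205.4]
tool_rot: [-3.141, -0.001, 1.576]
wrist_force: [0.9, 0.0, -0.8]
finger_gap: 1.005
gripper_force: 0.0
```

```bash
python3 - <<'E'
from h import *
from workcell import arm
s,f,T=wrist(arm,"w2");print(s["eef_pos"],s["tool_rot"],s["time"])
cv2.imwrite("pics/w2b.png",cv2.resize(cv2.imread("pics/w2.png"),(800,600),interpolation=cv2.INTER_CUBIC))
E
```

```text
[519.46823834 -58.30495494 205.39913388] [-3.14144604e+00 -9.67846390e-04  1.57568942e+00] 3.95
```

View pics/w2b.png

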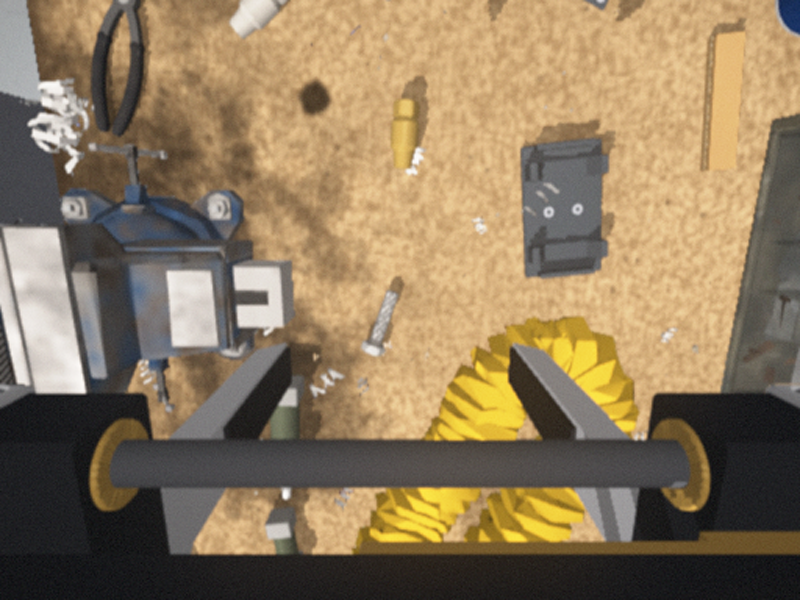

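w2 (800x600) shows the larger stand around (563,207), brass coupler (404,130), steel coupler (258,12), a bolt at (382,315), and the large cylinder behind the left finger at (285,410). Next I'll measure these and check how high the hose sits.

```bash
python3 - <<'E'
from h import *
f,T=load("w2")
g=lambda h,s,v:(s<75)&(v<130)
c=blob(f,(325,75,400,185),g);print("standA",rect(f,T,c,12))
c=blob(f,(245,58,275,112),lambda h,s,v:(s>150)&(v>90));print("brass",rect(f,T,c,11))
f,T=load("top0");g,G=load("scene0")
y=lambda h,s,v:(s>190)&(v>110)&(h>18)&(h<32)
# epipolar: lower hose edge in the top view, at several columns, and the z where scene near edge meets
ms=[];
for F in(f,g):
    hsv=cv2.cvtColor(F["img"],cv2.COLOR_RGB2HSV).astype(int);ms.append(y(*[hsv[...,i] for i in range(3)]))
for u in(300,320,340,360,380,400):
    r=np.where(ms[0][:,u])[0];r=r[r<240];v=r.max()
    zs=[]
    for z in range(0,400,10):
        p=proj(g,G,ray(f,T,u,v,z)).astype(int)
        if 0<=p[0]<512 and 0<=p[1]<384 and ms[1][p[1],p[0]]: zs.append(z)
    print(u,v,ray(f,T,u,v,40).round(),(zs[0],zs[-1]) if zs else None)
d,D=load("w1")
s=dict(tool_rot=np.array([-3.141,0,1.576]),eef_pos=np.array([519.5,-58.3,205.4]))
print(plan(s,410,-290,205))
E
```

```text
standA (array([657.1,   2.4]), array([ 69.3, 109. ]), 96.6)Traceback (most recent call last):
  File "<stdin>", line 5, in <module>
  File "h.py", line 28, in blob
    c=max(cv2.findContours(z,cv2.RETR_EXTERNAL,cv2.CHAIN_APPROX_NONE)[0],key=cv2.contourArea)
ValueError: max() iterable argument is empty
```

```bash
python3 - <<'E'
from h import *
f,T=load("w2")
p=[ray(f,T,u/1.5625,v/1.5625,z)[:2] for u,v,z in((548,212,6),(577,209,6),(522,147,16),(606,139,16),(527,277,16),(602,272,16))]
print("standA screws",p[0],p[1],"mid",(p[0]+p[1])/2,"corner mean",np.mean(p[2:],axis=0),[q.round() for q in p[2:]])
c=blob(f,(245,58,275,112),lambda h,s,v:(s>140)&(v>60)&(h>18)&(h<32),2) if 0 else None
hsv=cv2.cvtColor(f["img"],cv2.COLOR_RGB2HSV);print(hsv[80:84,259],hsv[100,259],hsv[80,240])
f,T=load("top0");g,G=load("scene0")
y=lambda h,s,v:(s>190)&(v>110)&(h>18)&(h<32)
ms=[]
for F in(f,g):
    hsv=cv2.cvtColor(F["img"],cv2.COLOR_RGB2HSV).astype(int);ms.append(y(*[hsv[...,i] for i in range(3)]))
for u in(300,320,340,360,380,400):
    r=np.where(ms[0][:,u])[0];r=r[r<240];v=r.max()
    zs=[]
    for z in range(0,400,10):
        p=proj(g,G,ray(f,T,u,v,z)).astype(int)
        if 0<=p[0]<512 and 0<=p[1]<384 and ms[1][p[1],p[0]]: zs.append(z)
    print(u,v,ray(f,T,u,v,40).round(),(zs[0],zs[-1]) if zs else None)
s=dict(tool_rot=np.array([-3.141,0,1.576]),eef_pos=np.array([519.5,-58.3,205.4]))
print(plan(s,410,-290,205))
E
```

```text
standA screws [6.45805583e+02 4.05990887e-01] [670.00201189   2.98295581] mid [657.90379724   1.69447335] corner mean [655.71287084   1.47846884] [array([618.,  51.]), array([684.,  57.]), array([629., -53.]), array([692., -49.])]
[[ 22 129 231]
 [ 22 130 230]
 [ 22 129 230]
 [ 22 129 232]] [ 21 144 218] [ 17 103 213]
300 191 [ 546. -187.   40.] (60, 180)
320 207 [ 500. -251.   40.] (70, 260)
340 216 [ 476. -314.   40.] (90, 340)
360 219 [ 471. -376.   40.] (120, 390)
380 219 [ 475. -438.   40.] (180, 390)
400 217 [ 486. -499.   40.] (180, 350)
(array([-4.62, -2.21,  0.01]), None)
```

send_rows(steps=[[[-0.7,-0.37,0],0],[[-0.7,-0.37,0],0],[[-0.7,-0.37,0],0],[[-0.7,-0.37,0],0],[[-0.7,-0.37,0],0],[[-0.7,-0.37,0],0],[[0,0,0],0],[[0,0,0],0]])

```text
time: 5.0
eef_pos: [410.3, -267.8, 205.4]
tool_rot: [3.141, -0.001, 1.577]
wrist_force: [0.1, -1.0, 0.2]
finger_gap: 1.001
gripper_force: 0.0
```

```bash
python3 - <<'E'
from h import *
from workcell import arm
s,f,T=wrist(arm,"w3");print(s["eef_pos"],s["tool_rot"],s["time"])
cv2.imwrite("pics/w3b.png",cv2.resize(cv2.imread("pics/w3.png"),(800,600),interpolation=cv2.INTER_CUBIC))
E
```

```text
[ 410.28077127 -267.75043887  205.42827793] [ 3.14115162e+00 -1.15927560e-03  1.57716341e+00] 5.0
```

View pics/w3b.png

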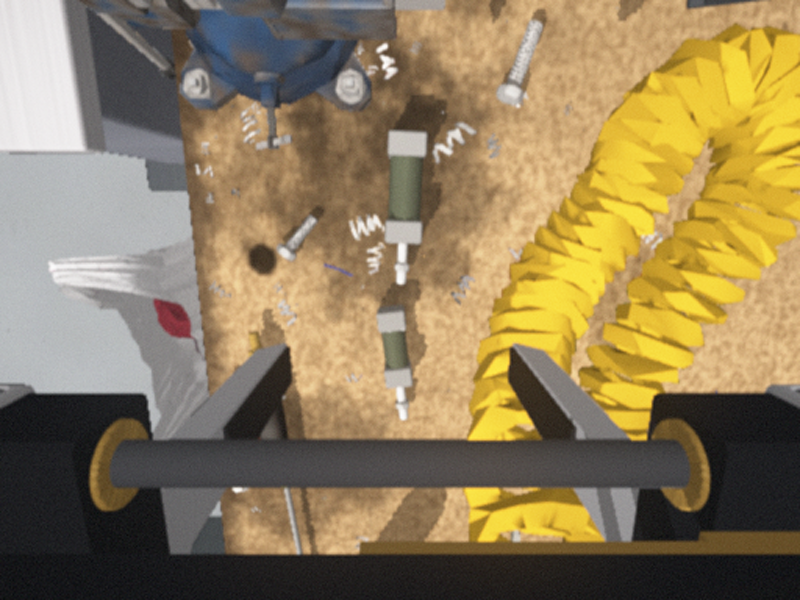

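w3 (800x600) shows the large cylinder with end blocks at (407,143) and (404,232), the small one with blocks at (392,320) and (398,377), and the hose edge at u≈470–520. The hose may foul the gripper body, so I'll measure both cylinders and the hose.

```bash
python3 - <<'E'
from h import *
f,T=load("w3");K=1.5625
R=lambda u,v,z:ray(f,T,u/K,v/K,z)[:2].round(1)
print("L back",[R(u,v,30) for u,v in((388,131),(427,131),(388,155),(427,155))],"front",[R(u,v,30) for u,v in((387,222),(421,222),(387,242),(421,242))],"tip",R(401,281,15))
print("S back",[R(u,v,24) for u,v in((379,311),(403,308),(380,331),(405,329))],"front",[R(u,v,24) for u,v in((385,369),(410,367),(386,386),(411,384))],"tip",R(403,417,12))
gm=lambda h,s,v:(h>35)&(h<75)&(s>50)&(v<140)
for n,b,z in(("L",(240,90,280,150),20),("S",(238,200,268,245),16)):
    try:print(n,rect(f,T,blob(f,b,gm),z))
    except Exception as e:print(e)
y=lambda F:(lambda c:(c[...,1]>170)&(c[...,2]>100)&(c[...,0]>18)&(c[...,0]<32))(cv2.cvtColor(F["img"],cv2.COLOR_RGB2HSV))
t,TT=load("top0");mt=y(t);mw=y(f)
for v in range(160,281,20):   # left hose edge in w3
    r=np.where(mw[v])[0];u=r.min()
    out=[]
    for z in range(0,260,10):
        P=ray(f,T,u,v,z);p=proj(t,TT,P).astype(int)
        if mt[p[1],p[0]]: out.append((z,P[:2].round().tolist()))
    print(u,v,out[:1],out[-1:])
E
```

```text
L back [array([ 402.4, -149.1]), array([ 431.9, -148.9]), array([ 402.4, -166.3]), array([ 432.3, -166.1])] front [array([ 401.6, -216.8]), array([ 428.6, -216.6]), array([ 401.6, -232.6]), array([ 428.8, -232.4])] tip [ 413.1 -266.9]
S back [array([ 394.6, -291.2]), array([ 414.9, -288.5]), array([ 395.4, -308.8]), array([ 416.8, -306.9])] front [array([ 399.6, -343.5]), array([ 421.5, -341.5]), array([ 400.5, -359.5]), array([ 422.5, -357.5])] tip [ 415.9 -395.7]
L (array([ 413.7, -189.2]), array([17.7, 41.7]), 87.5)
max() iterable argument is empty
335 160 [(0, [520.0, -242.0])] [(70, [500.0, -234.0])]
328 180 [(0, [512.0, -269.0])] [(90, [489.0, -253.0])]
316 200 [(0, [497.0, -298.0])] [(140, [466.0, -263.0])]
308 220 [(0, [487.0, -328.0])] [(90, [470.0, -298.0])]
304 240 [(0, [483.0, -359.0])] [(180, [449.0, -285.0])]
301 260 [(0, [480.0, -390.0])] [(170, [450.0, -307.0])]
299 280 [(0, [479.0, -423.0])] [(190, [445.0, -313.0])]
```

send_rows(steps=[[[0.77,0.05,0],0.13],[[0.77,0.05,0],0.14],[[0,0,0.9],0],[[0,0,0.9],0],[[0,0,0.9],0],[[0,0,0.5],0],[[0,0,0.3],0],[[0,0,0],0],[[0,0,0],0]])

```text
time: 6.18
eef_pos: [415.8, -191.8, 31.1]
tool_rot: [3.14, 0.0, 1.537]
wrist_force: [0.3, -0.7, 0.5]
finger_gap: 1.0
gripper_force: 0.0
```

send_rows(steps=[[[0,0,0.26],0],[[0,0,0.26],0],[[0,0,0],0],[[0,0,0],0]])

```text
time: 6.68
eef_pos: [414.9, -192.3, 4.3]
tool_rot: [-3.141, -0.0, 1.535]
wrist_force: [0.9, -0.2, 0.3]
finger_gap: 0.994
gripper_force: 0.0
```

send_rows(steps=[[[0,0,0],0],[[0,0,0],0],[[0,0,0],0],[[0,0,0],0],[[0,0,0],0],[[0,0,0],0],[[0,0,0],0],[[0,0,0],0]], fingers=-1)

```text
time: 7.68
eef_pos: [414.9, -192.2, 4.4]
tool_rot: [-3.141, -0.0, 1.535]
wrist_force: [-0.3, 0.2, 0.2]
finger_gap: 0.274
gripper_force: 30.0
```

send_rows(steps=[[[0,0,-0.5],0],[[0,0,-0.9],0],[[0,0,-0.9],0],[[0,0,-0.9],0],[[0,0,-0.9],0],[[0,0,-0.3],0],[[0,0,0],0],[[0,0,0],0]])

```text
time: 8.68
eef_pos: [413.9, -191.5, 222.3]
tool_rot: [-3.138, -0.002, 1.535]
wrist_force: [-0.3, 0.2, -1.8]
finger_gap: 0.272
gripper_force: 30.0
```

```bash
python3 - <<'E'
from h import *
from workcell import arm
s,f,T=wrist(arm,"w4");print(s["eef_pos"],s["tool_rot"],s["time"],s["finger_gap"],s["gripper_force"])
print(plan(s,657,2,225,np.radians(96-0)))
cv2.imwrite("pics/w4b.png",cv2.resize(f["img"][...,::-1],(640,480)))
E
```

```text
[ 413.86565466 -191.51804067  222.31483022] [-3.13804072e+00 -2.26720810e-03  1.53526876e+00] 8.675 0.2720973657661083 29.99950021505356
(array([ 4.04,  4.72, -0.06]), np.float64(-0.9349821672642822))
```

View pics/w4b.png

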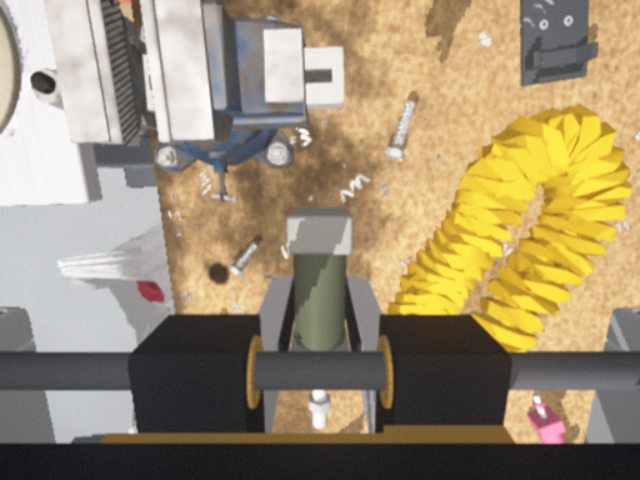

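The large cylinder is held squarely, with its back block at (320,233). Now I'll move over the larger stand.

send_rows(steps=[[[0.3,0.8,-0.05],0],[[0.3,0.8,-0.05],0],[[0.3,0.8,0],0],[[0.3,0.8,0],0],[[0.3,0.8,0],0],[[0.3,0.8,0],0],[[0,0,0],-0.46],[[0,0,0],-0.47],[[0,0,0],0],[[0,0,0],0]])

```text
time: 9.98
eef_pos: [657.6, -110.8, 228.3]
tool_rot: [-3.14, -0.001, 1.674]
wrist_force: [0.3, -0.4, -1.2]
finger_gap: 0.274
gripper_force: 30.0
```

```bash
python3 - <<'E'
from h import *
from workcell import arm
f,T=load("w4");k=1.25
print("held back face corners (world, TCP 413.9,-191.5)",[ray(f,T,u/k,v/k,248)[:2].round(1) for u,v in((287,212),(352,211),(290,253),(352,252))])
s,f,T=wrist(arm,"w5");print(s["eef_pos"],s["tool_rot"],s["time"])
c0=proj(f,T,[657,2,10]).round();print(c0)
u,v=c0.astype(int);g=lambda h,s,v:(s<75)&(v<130)
print(rect(f,T,blob(f,(max(u-75,0),max(v-75,0),u+75,v+75),g),12))
cv2.imwrite("pics/w5b.png",cv2.resize(f["img"][...,::-1],(640,480)))
E
```

```text
held back face corners (world, TCP 413.9,-191.5) [array([ 402.5, -145.7]), array([ 431.1, -146.2]), array([ 402.8, -164.4]), array([ 430.9, -164.9])]
[ 657.64371238 -110.81059817  228.2669585 ] [-3.13978944e+00 -8.07049846e-04  1.67369240e+00] 9.975
[263.  94.]
(array([657.9,   3.5]), array([ 63.4, 107.7]), 95.9)
```

View pics/w5b.png

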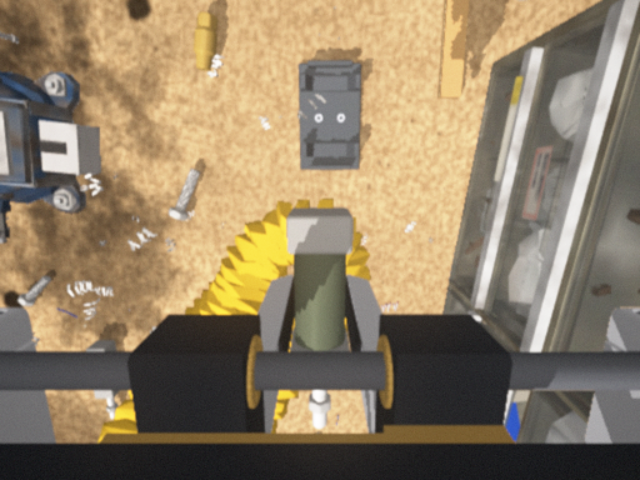

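w5 (640x480) shows the larger stand clear and unobstructed around (331,115), at (657.9, 3.5) and yaw 95.9°. Moving over it and down.

send_rows(steps=[[[0.74,0.07,0],0],[[0.74,0.07,0],0],[[0.74,0.08,0],0],[[0,0,0.9],0],[[0,0,0.9],0],[[0,0,0.9],0],[[0,0,0.6],0],[[0,0,0.4],0],[[0,0,0],0],[[0,0,0],0]])

```text
time: 11.28
eef_pos: [658.3, 0.6, 45.5]
tool_rot: [3.14, 0.0, 1.674]
wrist_force: [-0.2, -0.0, -1.3]
finger_gap: 0.268
gripper_force: 30.0
```

Fine adjustment is about -0.6 mm in x, within tolerance. Lowering to z≈15.

send_rows(steps=[[[0,-0.02,0.2],0],[[0,0,0.2],0],[[0,0,0.12],0],[[0,0,0.08],0],[[0,0,0],0],[[0,0,0],0]])

```text
time: 12.02
eef_pos: [656.6, 0.6, 14.5]
tool_rot: [3.141, -0.0, 1.675]
wrist_force: [-0.2, 1.2, -1.1]
finger_gap: 0.275
gripper_force: 30.0
```

send_rows(steps=[[[0,0,0],0],[[0,0,0],0],[[0,0,0],0],[[0,0,0],0]], fingers=0.1)

```text
time: 12.52
eef_pos: [656.6, 0.6, 14.5]
tool_rot: [3.141, -0.0, 1.675]
wrist_force: [-0.5, 1.0, -0.7]
finger_gap: 0.549
gripper_force: 0.0
```

send_rows(steps=[[[0,0,-0.6],0],[[0,0,-0.9],0],[[0,0,-0.9],0],[[0,0,-0.9],0],[[0,0,-0.9],0],[[-0.8,0,0],0],[[-0.8,0,0],0],[[-0.8,0,0],0],[[0,0,0],0],[[0,0,0],0]])

```text
time: 13.78
eef_pos: [668.7, -118.2, 224.3]
tool_rot: [-3.141, -0.001, 1.675]
wrist_force: [-0.0, -0.0, -0.3]
finger_gap: 0.549
gripper_force: 0.0
```

```bash
python3 - <<'E'
from h import *
from workcell import arm
s,f,T=wrist(arm,"w6");print(s["eef_pos"],s["tool_rot"],s["time"])
u,v=proj(f,T,[657,2,20]).astype(int);print(u,v)
cv2.imwrite("pics/w6b.png",cv2.resize(f["img"][max(v-90,0):v+90,u-120:u+120][...,::-1],None,fx=3,fy=3,interpolation=cv2.INTER_CUBIC))
print(plan(s,404,-325,205,np.pi))
E
```

```text
[ 668.72851664 -118.17893336  224.28096564] [-3.14130933e+00 -1.16599890e-03  1.67455471e+00] 13.775
255 85
(array([-3.57, -5.69,  0.38]), np.float64(-9.780252952671615))
```

View pics/w6b.png

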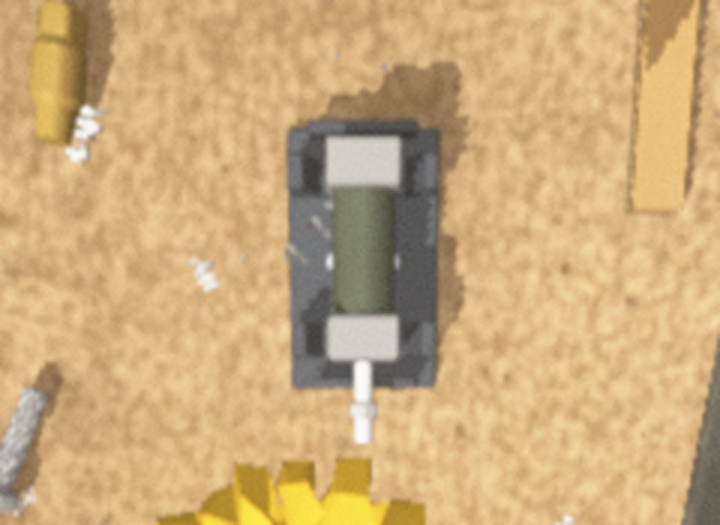

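The large cylinder is fully home: w6 shows both blocks inside the notches and between the lips. For the small cylinder I'll grip along its length by the upper part of the blocks, above the rod, so the gripper body keeps clear of the hose. The camera faces the robot side.

send_rows(steps=[[[0,0,0],-0.95],[[0,0,0],-0.95],[[0,0,0],-0.95],[[0,0,0],-0.95],[[0,0,0],-0.95],[[0,0,0],-0.95],[[0,0,0],-0.95],[[0,0,0],-0.95],[[0,0,0],-0.95],[[0,0,0],-0.95],[[0,0,0],-1],[[0,0,0],0]], fingers=1)

```text
time: 15.32
eef_pos: [668.9, -117.2, 224.6]
tool_rot: [3.141, 0.0, -3.033]
wrist_force: [0.5, -0.8, 0.6]
finger_gap: 0.999
gripper_force: 0.0
```

send_rows(steps=[[[0.88,0.1,0],0],[[0.88,0.1,0],0],[[0.88,0.1,0],0],[[0.88,0.1,0],0],[[0.88,0.1,0],0],[[0.88,0.1,0],0],[[0.07,-0.82,0],0],[[0.07,-0.82,0],0],[[0.07,-0.82,0],0],[[0.07,-0.82,0],0],[[0,0,0],0],[[0,0,0],0]])

```text
time: 16.82
eef_pos: [406.9, -280.9, 224.3]
tool_rot: [3.14, -0.0, -3.034]
wrist_force: [-0.5, 0.5, 0.0]
finger_gap: 0.998
gripper_force: 0.0
```

```bash
python3 - <<'E'
from h import *
from workcell import arm
s,f,T=wrist(arm,"w7");print(s["eef_pos"],s["tool_rot"],s["joint_pos"],s["time"])
print(plan(s,407,-324.7,60,3.25))
cv2.imwrite("pics/w7b.png",cv2.resize(f["img"][...,::-1],(640,480)))
E
```

```text
[ 406.88720237 -280.85210197  224.31894607] [ 3.14021094e+00 -1.42343748e-04 -3.03448943e+00] [-7.45625004e-01  1.43584044e-01  1.63348535e+00  8.19051720e-04
  1.36565752e+00 -2.42369175e+00] 16.825
(array([ 0.09, -0.88,  3.29]), np.float64(-0.008694144398641395))
```

View pics/w7b.png

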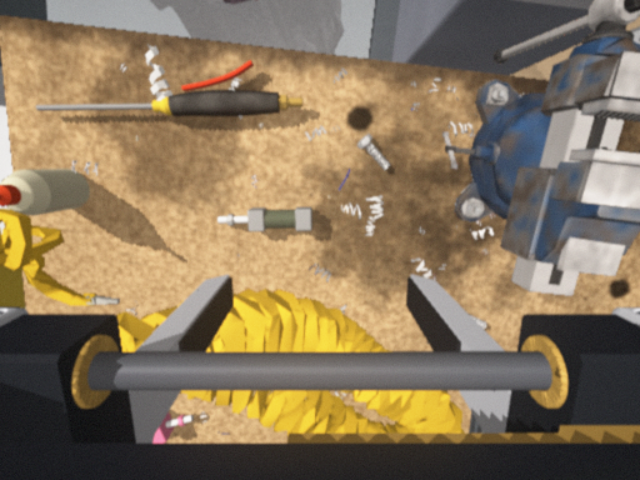

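w7 (640x480) shows the small cylinder at (281,219), with its blocks at (257,219) and (303,219) and the rod to the left. I'll refine its position from this view.

```bash
python3 - <<'E'
from h import *
f,T=load("w7")
im=f["img"];hsv=cv2.cvtColor(im,cv2.COLOR_RGB2HSV)
m=lambda h,s,v:((s<55)&(v>80)|((h>35)&(h<90)&(s>30)))
c=blob(f,(195,160,255,192),m,7);print(cv2.boundingRect(c),rect(f,T,c,20))
R=lambda u,v:ray(f,T,u/1.25,v/1.25,24)[:2].round(1)
print([R(u,v) for u,v in((249,208),(249,231),(312,208),(312,230))])
E
```

```text
(195, 166, 55, 19) (array([ 407.2, -328.1]), array([25.1, 74.7]), 96.1)
[array([ 397.9, -359.3]), array([ 423.3, -357.8]), array([ 390.7, -291.4]), array([ 414.8, -289. ])]
```

send_rows(steps=[[[0.05,-0.44,0],0],[[0.06,-0.43,0],0],[[0,0,0.8],0],[[0,0,0.8],0],[[0,0,0.8],0],[[0,0,0.6],0],[[0,0,0.3],0],[[0,0,0],0],[[0,0,0],0]])

```text
time: 18.0
eef_pos: [407.0, -326.9, 60.5]
tool_rot: [-3.14, 0.001, -3.034]
wrist_force: [0.5, 0.2, 0.1]
finger_gap: 1.002
gripper_force: 0.0
```

send_rows(steps=[[[0.01,0.04,0.4],0],[[0,0,0.3],0],[[0,0,0.15],0],[[0,0,0],0],[[0,0,0],0]])

```text
time: 18.62
eef_pos: [405.8, -324.1, 17.3]
tool_rot: [-3.141, 0.0, -3.033]
wrist_force: [-0.2, -0.7, 0.0]
finger_gap: 1.001
gripper_force: 0.0
```

send_rows(steps=[[[0,0,0],0],[[0,0,0],0],[[0,0,0],0],[[0,0,0],0],[[0,0,0],0]], fingers=-1)

```text
time: 19.25
eef_pos: [405.7, -324.0, 17.1]
tool_rot: [-3.141, 0.0, -3.033]
wrist_force: [-0.2, -0.3, 1.4]
finger_gap: 0.742
gripper_force: 30.0
```

send_rows(steps=[[[0,0,-0.2],0],[[0,0,-0.4],0],[[0,0,-0.4],0],[[0,0,0],0]])

```text
time: 19.75
eef_pos: [406.4, -324.7, 68.4]
tool_rot: [-3.139, 0.002, -3.033]
wrist_force: [-0.8, 0.1, -1.0]
finger_gap: 0.736
gripper_force: 30.0
```

send_rows(steps=[[[0,0,-0.6],0],[[0,0,-0.8],0],[[0,0,-0.8],0],[[0,0,-0.8],0],[[0,0,-0.6],0],[[0,0,0],0],[[0,0,0],0]])

```text
time: 20.62
eef_pos: [404.8, -323.1, 245.0]
tool_rot: [3.139, -0.002, -3.033]
wrist_force: [0.8, 0.5, -1.9]
finger_gap: 0.74
gripper_force: 30.0
```

```bash
python3 - <<'E'
from h import *
from workcell import arm
s,f,T=wrist(arm,"w8");print(s["eef_pos"],s["tool_rot"],s["time"],s["finger_gap"])
cv2.imwrite("pics/w8b.png",cv2.resize(f["img"][...,::-1],(640,480)))
E
```

```text
[ 404.76204573 -323.09106765  244.9552328 ] [ 3.13882792e+00 -2.02176248e-03 -3.03337385e+00] 20.625 0.7404698818866622
```

View pics/w8b.png

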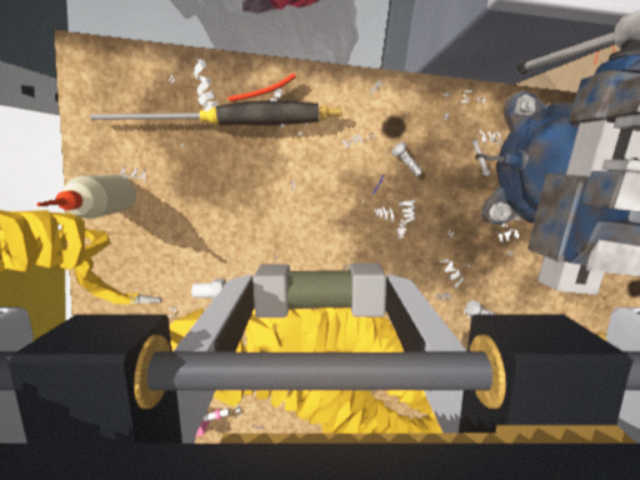

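The small cylinder is held level: w8 shows its blocks at (272,290) and (368,290). Carrying it over the vice to the small stand.

send_rows(steps=[[[-0.32,0.9,0],0],[[-0.32,0.9,0],0],[[-0.32,0.9,0],0],[[-0.32,0.9,0],0],[[-0.32,0.9,0],0],[[-0.32,0.9,0],0],[[-0.32,0.9,0],0],[[-0.32,0.9,0],0],[[-0.32,0.9,0],0],[[-0.32,0.9,0],0],[[-0.32,0.9,0],0],[[-0.32,0.9,0],0]])

```text
time: 22.18
eef_pos: [537.5, 235.0, 244.7]
tool_rot: [-3.141, -0.003, -3.033]
wrist_force: [0.1, 0.1, -1.5]
finger_gap: 0.741
gripper_force: 30.0
```

send_rows(steps=[[[0,0,0],0.9],[[0,0,0],0.9],[[0,0,0],0.9],[[0,0,0],0],[[0,0,0],0]])

```text
time: 22.8
eef_pos: [537.7, 233.5, 245.9]
tool_rot: [-3.141, -0.002, 2.847]
wrist_force: [0.2, -0.4, -1.9]
finger_gap: 0.739
gripper_force: 30.0
```

```bash
python3 - <<'E'
from h import *
from workcell import arm
s=arm.get_state();print(s["eef_pos"],s["tool_rot"],s["time"],s["finger_gap"])
print(plan(s,568.5,378.5,60,2.847))
E
```

```text
[537.69370374 233.50069284 245.86642728] [-3.14059191e+00 -1.64873975e-03  2.84660847e+00] 22.8 0.7392059873092132
(array([0.25, 2.96, 3.71]), np.float64(-0.0026101872949061784))
```

send_rows(steps=[[[0.06,0.74,0],0],[[0.06,0.74,0],0],[[0.06,0.74,0],0],[[0.06,0.74,0],0],[[0,0,0.9],0],[[0,0,0.9],0],[[0,0,0.9],0],[[0,0,0.6],0],[[0,0,0.4],0],[[0,0,0],0],[[0,0,0],0]])

```text
time: 24.18
eef_pos: [570.6, 379.0, 62.8]
tool_rot: [3.141, 0.001, 2.845]
wrist_force: [-0.5, 1.0, -1.6]
finger_gap: 0.742
gripper_force: 30.0
```

```bash
python3 - <<'E'
from h import *
from workcell import arm
s,f,T=wrist(arm,"w9");print(s["eef_pos"],s["tool_rot"],s["time"],s["finger_gap"])
print(plan(s,568.5,378.5,27.5,2.847))
cv2.imwrite("pics/w9b.png",cv2.resize(f["img"][...,::-1],(640,480)))
E
```

```text
[570.60311919 379.02208356  62.7717845 ] [3.14051656e+00 1.00805564e-03 2.84526166e+00] 24.175 0.7415666955917317
(array([ 0.04, -0.02,  0.71]), np.float64(-0.011588914089832869))
```

View pics/w9b.png

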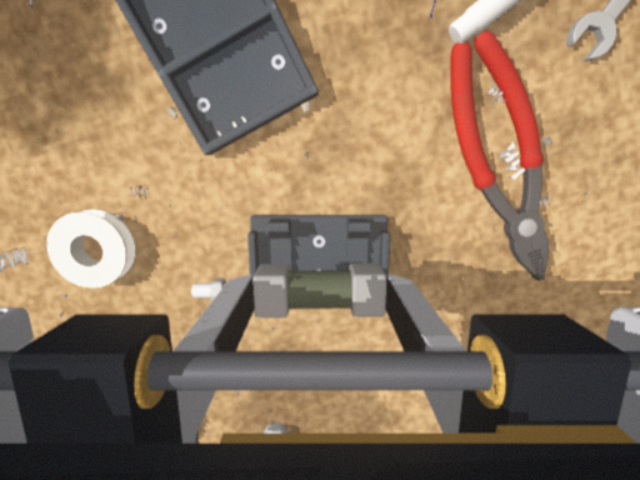

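The cylinder lines up lengthways with the stand in w9: stand 250–388 px, blocks 253–387 px. Lowering.

send_rows(steps=[[[0.04,-0.01,0.2],0],[[0,0,0.2],0],[[0,0,0.15],0],[[0,0,0.1],0],[[0,0,0.06],0],[[0,0,0],0],[[0,0,0],0]])

```text
time: 25.1
eef_pos: [567.7, 378.7, 27.1]
tool_rot: [-3.142, -0.0, 2.845]
wrist_force: [-1.7, -1.3, 4.6]
finger_gap: 0.738
gripper_force: 30.0
```

send_rows(steps=[[[0,0,0],0],[[0,0,0],0],[[0,0,0],0],[[0,0,0],0]], fingers=1)

```text
time: 25.6
eef_pos: [567.9, 378.9, 26.3]
tool_rot: [3.141, 0.0, 2.845]
wrist_force: [-0.3, 0.9, -0.2]
finger_gap: 1.003
gripper_force: 0.0
```

send_rows(steps=[[[0,0,-0.6],0],[[0,0,-0.9],0],[[0,0,-0.9],0],[[0,0,-0.9],0],[[-0.9,0,0],0],[[-0.9,0,0],0],[[0,0,0],0],[[0,0,0],0]])

```text
time: 26.6
eef_pos: [653.3, 352.5, 190.9]
tool_rot: [-3.141, -0.002, 2.844]
wrist_force: [-0.6, 0.7, -0.3]
finger_gap: 0.996
gripper_force: 0.0
```

```bash
python3 - <<'E'
from h import *
from workcell import arm
s,f,T=wrist(arm,"w10");print(s["eef_pos"],s["tool_rot"],s["time"])
u,v=proj(f,T,[568.5,378.5,20]).astype(int);print(u,v)
cv2.imwrite("pics/w10b.png",cv2.resize(f["img"][max(v-80,0):v+80,max(u-100,0):u+100][...,::-1],None,fx=3.5,fy=3.5,interpolation=cv2.INTER_CUBIC))
# couplers
d,D=load("w2");c=blob(d,(245,58,275,112),lambda h,s,v:(h>19)&(h<26)&(s>122)&(v>150))
print("brass",rect(d,D,c,11),cv2.boundingRect(c))
d,D=load("w1");print("steel px in w10",proj(f,T,[418,152,11]))
E
```

```text
[653.26289835 352.52923308 190.86786847] [-3.14116022e+00 -1.67453393e-03  2.84448516e+00] 26.6
256 109
brass (array([522.6,  60.8]), array([18.8, 50.4]), 90.3) (250, 64, 16, 44)
steel px in w10 [31.29443696 40.57081237]
```

View pics/w10b.png

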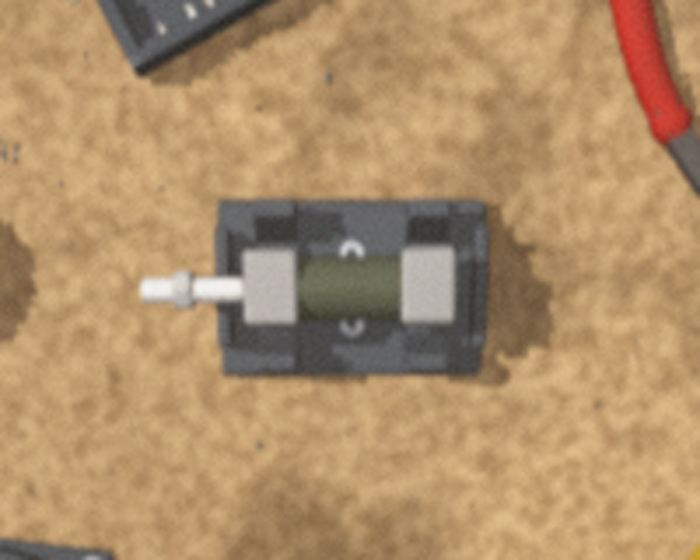

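The small cylinder is home too: w10 shows both blocks centred in the notches and between the lips. That was my last allowed picture view, so from here I use masks and numbers only.

send_rows(steps=[[[-0.09,-0.89,0],0],[[-0.09,-0.89,0],0],[[-0.09,-0.89,0],0],[[-0.09,-0.89,0],0],[[-0.09,-0.89,0],0],[[-0.09,-0.89,0],0],[[0,0,0],0],[[0,0,0],0]])

```text
time: 27.65
eef_pos: [601.3, 90.5, 191.9]
tool_rot: [3.14, 0.0, 2.845]
wrist_force: [0.0, -0.2, 0.5]
finger_gap: 1.002
gripper_force: 0.0
```

```bash
cat >> h.py <<'E'
def near(f,T,p,r,cond,z,k=3):
    u,v=proj(f,T,[*p,z]).astype(int);print("px",u,v)
    c=blob(f,(max(u-r,0),max(v-r,0),min(u+r,512),min(v+r,384)),cond,k);return c,rect(f,T,c,z),cv2.boundingRect(c)
BR=lambda h,s,v:(h>19)&(h<26)&(s>122)&(v>140)
ST=lambda h,s,v:(s<45)&(v>110)
E
python3 - <<'E'
from h import *
from workcell import arm
s,f,T=wrist(arm,"w11");print(s["eef_pos"],s["tool_rot"],s["time"])
hsv=cv2.cvtColor(f["img"],cv2.COLOR_RGB2HSV)
for n,p,C in(("brass",(522.6,60.8),BR),("steel",(415,151),ST)):
    c,r,b=near(f,T,p,45,C,11);print(n,r,b,cv2.contourArea(c))
    u,v=proj(f,T,[*r[0],11]).astype(int);print(hsv[v,u-24:u+25:4].tolist())
E
```

```text
[601.29151679  90.46440776 191.92690918] [3.14024652e+00 3.51807501e-04 2.84527450e+00] 27.65
px 214 128
brass (array([522.3,  59.2]), array([16.9, 50.2]), 86.5) (194, 119, 40, 19) 437.0
[[17, 116, 176], [18, 112, 184], [19, 141, 184], [20, 146, 205], [21, 142, 218], [21, 145, 208], [21, 140, 210], [20, 145, 209], [20, 152, 161], [21, 139, 207], [20, 143, 207], [20, 147, 172], [16, 112, 130]]
px 258 11
steel (array([413.3, 150.7]), array([22.7, 50.9]), 40.5) (237, 0, 43, 31) 678.5
[[17, 117, 152], [17, 105, 183], [17, 61, 166], [17, 29, 200], [18, 28, 201], [16, 26, 214], [19, 25, 224], [19, 24, 225], [16, 27, 201], [14, 40, 120], [16, 102, 148], [17, 107, 181], [17, 107, 189]]
```

send_rows(steps=[[[0.79,0.01,0],0],[[0.79,0.01,0],0],[[0.79,0.01,0],0],[[0.79,0.01,0],0],[[0.79,0.01,0],0],[[0,0,0],1],[[0,0,0],1],[[0,0,0],1],[[0,0,0],1],[[0,0,0],1],[[0,0,0],1],[[0,0,0],1]])

```text
time: 29.2
eef_pos: [413.4, 150.9, 191.5]
tool_rot: [3.141, -0.001, 1.792]
wrist_force: [-0.3, 0.1, -0.3]
finger_gap: 1.0
gripper_force: 0.0
```

send_rows(steps=[[[0,0,0],1],[[0,0,0],1],[[0,0,0],1],[[0,0,0],1],[[0,0,0],1],[[0,0,0],1],[[0,0,0.6],1],[[0,0,0.8],0.25],[[0,0,0.8],0],[[0,0,0.4],0],[[0,0,0],0],[[0,0,0],0]])

```text
time: 30.7
eef_pos: [414.3, 150.3, 62.2]
tool_rot: [3.141, -0.002, 0.709]
wrist_force: [0.4, 0.3, 2.0]
finger_gap: 1.002
gripper_force: 0.0
```

```bash
python3 - <<'E'
from h import *
from workcell import arm
s,f,T=wrist(arm,"w12");print(s["eef_pos"],s["tool_rot"],s["time"])
c,r,b=near(f,T,(413.3,150.7),60,ST,11);print(r,b)
print(plan(s,413.3,150.7,10,.707))
E
```

```text
[414.30864613 150.34255132  62.22264714] [ 3.14102507e+00 -1.53760814e-03  7.08541923e-01] 30.7
px 252 211
(array([413.6, 149.5]), array([20.7, 52.7]), 40.6) (242, 182, 25, 60)
(array([-0.01, -0.02,  1.04]), np.float64(0.010279485256792972))
```

send_rows(steps=[[[-0.01,-0.01,0.4],0],[[0,0,0.4],0],[[0,0,0.24],0],[[0,0,0],0],[[0,0,0],0]])

```text
time: 31.38
eef_pos: [413.6, 149.7, 10.1]
tool_rot: [3.141, -0.001, 0.707]
wrist_force: [-0.1, -0.1, 0.7]
finger_gap: 1.005
gripper_force: 0.0
```

send_rows(steps=[[[0,0,0],0],[[0,0,0],0],[[0,0,0],0],[[0,0,0],0],[[0,0,0],0],[[0,0,0],0],[[0,0,0],0],[[0,0,0],0]], fingers=-1)

```text
time: 32.38
eef_pos: [412.8, 149.5, 9.5]
tool_rot: [-3.141, -0.0, 0.707]
wrist_force: [-0.8, 0.0, -0.1]
finger_gap: 0.231
gripper_force: 30.0
```

send_rows(steps=[[[0,0,-0.3],0],[[0,0,-0.6],0],[[0,0,-0.6],0],[[0,0,-0.3],0],[[0,0,0],0],[[0,0,0],0]])

```text
time: 33.12
eef_pos: [412.1, 149.4, 98.7]
tool_rot: [-3.141, 0.001, 0.707]
wrist_force: [0.2, 0.2, -0.4]
finger_gap: 0.229
gripper_force: 30.0
```

```bash
python3 - <<'E'
from h import *
from workcell import arm
s,f,T=wrist(arm,"w13");print(s["eef_pos"],s["tool_rot"],s["time"],s["finger_gap"])
c,r,b=near(f,T,s["eef_pos"][:2],60,ST,s["eef_pos"][2]+1);print(r,b)
s["tool_rot"][2]=np.radians(100)
print(plan(s,446.7,364.4,100,np.radians(100)))
E
```

```text
[412.10458814 149.37063964  98.72253063] [-3.14080225e+00  1.21435469e-03  7.07271708e-01] 33.125 0.22867670104877066
px 253 233
(array([409.9, 145.6]), array([61.1, 62.3]), 40.5) (211, 194, 90, 87)
(array([ 4.12,  1.43, -0.03]), np.float64(-0.0))
```

send_rows(steps=[[[0,0,0],-0.98],[[0,0,0],-0.99],[[0,0,0],-0.99],[[0,0,0],-0.99],[[0,0,0],-0.99],[[0,0,0],-0.99],[[0,0,0],-0.99],[[0,0,0],0]])

```text
time: 34.17
eef_pos: [412.2, 149.4, 98.6]
tool_rot: [-3.14, -0.0, 1.744]
wrist_force: [-0.7, 0.6, -0.6]
finger_gap: 0.232
gripper_force: 30.0
```

send_rows(steps=[[[0.8,0.28,0],0],[[0.8,0.29,0],0],[[0.6,0.29,0],0],[[0,0,0],0],[[0,0,0],0]])

```text
time: 34.8
eef_pos: [435.1, 264.4, 98.8]
tool_rot: [-3.139, 0.001, 1.744]
wrist_force: [0.0, -0.0, -0.4]
finger_gap: 0.23
gripper_force: 30.0
```

```bash
python3 - <<'E'
from h import *
from workcell import arm
s,f,T=wrist(arm,"w14");print(s["eef_pos"],s["tool_rot"],s["time"],s["finger_gap"])
g=lambda h,s,v:(s<75)&(v<130)
u,v=proj(f,T,[422,360,10]).astype(int);c=blob(f,(max(u-105,0),max(v-85,0),u+105,v+85),g);print(u,v,rect(f,T,c,10),cv2.boundingRect(c))
print(plan(s,446.7,364.4,40,np.radians(100)))
E
```

```text
[435.12745741 264.43062957  98.7935049 ] [-3.13944447e+00  1.03958799e-03  1.74449879e+00] 34.8 0.22989068616833136
258 94 (array([421.9, 360.6]), array([ 80.9, 107.6]), 9.9) (197, 45, 124, 96)
(array([1.93, 0.58, 1.17]), np.float64(-0.005536385801767629))
```

Two views agree on the tray, at (422, 360.5) and 10°. Placing the steel coupler in bay +x.

send_rows(steps=[[[0.64,0.19,0],0],[[0.64,0.19,0],0],[[0.65,0.2,0],0],[[0,0,0.6],0],[[0,0,0.5],0],[[0,0,0.3],0],[[0,0,0.2],0],[[0,0,0],0],[[0,0,0],0]])

```text
time: 35.98
eef_pos: [448.5, 365.6, 20.3]
tool_rot: [3.14, -0.001, 1.745]
wrist_force: [0.8, -0.1, -0.9]
finger_gap: 0.229
gripper_force: 30.0
```

send_rows(steps=[[[0,-0.02,0.08],0],[[0,0,0.04],0],[[0,0,0],0],[[0,0,0],0],[[0,0,0],0]])

```text
time: 36.6
eef_pos: [446.9, 365.2, 13.5]
tool_rot: [3.142, -0.0, 1.745]
wrist_force: [0.4, -0.4, -1.7]
finger_gap: 0.227
gripper_force: 30.0
```

send_rows(steps=[[[0,0,0],0],[[0,0,0],0],[[0,0,0],0]], fingers=0)

```text
time: 36.98
eef_pos: [447.0, 365.2, 13.6]
tool_rot: [3.141, -0.0, 1.745]
wrist_force: [-0.1, -0.9, 1.2]
finger_gap: 0.491
gripper_force: 0.0
```

send_rows(steps=[[[0,0,-0.5],0],[[0,0,-0.8],0],[[0,0,-0.7],0.7],[[0,0,0],0.7],[[-0.9,0,0],0],[[-0.9,0,0],0],[[-0.9,0,0],0],[[0,0,0],0],[[0,0,0],0]])

```text
time: 38.1
eef_pos: [442.6, 230.8, 113.8]
tool_rot: [3.141, -0.001, 1.534]
wrist_force: [0.2, -0.8, 0.8]
finger_gap: 0.499
gripper_force: 0.0
```

```bash
python3 - <<'E'
from h import *
from workcell import arm
s,f,T=wrist(arm,"w15");print(s["eef_pos"],s["tool_rot"],s["time"],s["finger_gap"])
c,r,b=near(f,T,(446.7,364.4),50,lambda h,s,v:(v>120)&(s<60),15,3);print(r,b)
print(plan(s,522.4,60,62,np.radians(88.5)))
E
```

```text
[442.59308908 230.78314358 113.78854688] [ 3.14069266e+00 -1.12421105e-03  1.53449601e+00] 38.1 0.49945093990771616
px 253 53
(array([451.9, 364.1]), array([42. , 62.4]), 99.3) (230, 17, 54, 74)
(array([-3.36,  1.72,  1.03]), np.float64(-0.06746919849224191))
```

send_rows(steps=[[[-0.84,0.43,0],0],[[-0.84,0.43,0],0],[[-0.84,0.43,0],0],[[-0.84,0.43,0],0],[[0,0,0.5],0],[[0,0,0.4],0],[[0,0,0],0],[[0,0,0],0]], fingers=0.6)

```text
time: 39.15
eef_pos: [522.9, 60.1, 68.9]
tool_rot: [3.141, -0.0, 1.537]
wrist_force: [-0.2, 0.8, 0.7]
finger_gap: 0.799
gripper_force: 0.0
```

```bash
python3 - <<'E'
from h import *
from workcell import arm
s,f,T=wrist(arm,"w16");print(s["eef_pos"],s["tool_rot"],s["time"],s["finger_gap"])
c,r,b=near(f,T,(522.4,60),60,BR,11);print(r,b)
hsv=cv2.cvtColor(f["img"],cv2.COLOR_RGB2HSV);u,v=proj(f,T,[522.4,60,11]).astype(int);print(hsv[v,u-32:u+33:4].tolist())
print(plan(s,522.4,60,10,np.radians(88.5)))
f,T=load("w15")
c,r,b=near(f,T,(446.7,364.4),40,lambda h,s,v:(v>160)&(s<45),20,3);print("steel in bay",r,b)
E
```

```text
[522.87389025  60.14293806  68.94725563] [ 3.14057118e+00 -2.51049967e-04  1.53652009e+00] 39.15 0.7992363371070244
px 253 207
(array([523.3,  59. ]), array([18.5, 51.1]), 87.5) (244, 180, 22, 57)
[[17, 105, 192], [17, 103, 206], [18, 108, 198], [17, 107, 202], [17, 102, 207], [18, 106, 216], [20, 142, 201], [21, 141, 220], [20, 138, 225], [20, 144, 209], [20, 143, 189], [19, 149, 149], [17, 118, 143], [17, 105, 218], [17, 107, 208], [16, 113, 206], [16, 106, 210]]
(array([-0.  , -0.01,  1.18]), np.float64(-0.05397532097909312))
px 253 51
steel in bay (array([447.5, 362.3]), array([20.4, 59.8]), 99.6) (238, 17, 29, 73)
```

send_rows(steps=[[[-0.02,0,0.5],0],[[0,0,0.4],0],[[0,0,0.28],0],[[0,0,0],0],[[0,0,0],0]])

```text
time: 39.83
eef_pos: [522.8, 58.4, 10.2]
tool_rot: [3.14, -0.0, 1.535]
wrist_force: [0.3, 1.0, 0.9]
finger_gap: 0.799
gripper_force: 0.0
```

send_rows(steps=[[[0,0,0],0],[[0,0,0],0],[[0,0,0],0],[[0,0,0],0],[[0,0,0],0],[[0,0,0],0],[[0,0,0],0],[[0,0,0],0]], fingers=-1)

```text
time: 40.83
eef_pos: [522.1, 58.3, 9.5]
tool_rot: [3.141, -0.0, 1.535]
wrist_force: [0.7, -0.2, -0.3]
finger_gap: 0.227
gripper_force: 29.9
```

send_rows(steps=[[[0,0,-0.3],0],[[0,0,-0.6],0],[[0,0,-0.6],0],[[0,0,-0.3],0],[[0,0,0],-0.7],[[0,0,0],-0.7],[[0,0,0],0],[[0,0,0],0]])

```text
time: 41.82
eef_pos: [521.8, 58.3, 99.3]
tool_rot: [-3.141, -0.0, 1.744]
wrist_force: [-0.0, 0.3, -1.0]
finger_gap: 0.233
gripper_force: 29.9
```

```bash
python3 - <<'E'
from h import *
from workcell import arm
s=arm.get_state();print(s["eef_pos"],s["tool_rot"],s["time"],s["finger_gap"],s["gripper_force"])
print(plan(s,397.4,356.1,25,np.radians(100)))
E
```

```text
[521.83835726  58.34544472  99.33421187] [-3.14117789e+00 -1.95301013e-04  1.74377253e+00] 41.825 0.23349640618695014 29.907983243465424
(array([ 6.29, -1.43,  1.49]), np.float64(-0.010378157406452834))
```

send_rows(steps=[[[0.9,-0.2,0],0],[[0.9,-0.2,0],0],[[0.9,-0.2,0],0],[[0.9,-0.2,0],0],[[0.9,-0.2,0],0],[[0.9,-0.2,0],0],[[0.89,-0.23,0],0],[[0,0,0.6],0],[[0,0,0.5],0],[[0,0,0.3],0],[[0,0,0],0],[[0,0,0],0]])

```text
time: 43.32
eef_pos: [397.8, 356.0, 30.2]
tool_rot: [3.14, -0.001, 1.745]
wrist_force: [0.1, 0.1, -0.6]
finger_gap: 0.229
gripper_force: 29.9
```

send_rows(steps=[[[0,0,0.17],0],[[0,0,0.1],0],[[0,0,0.06],0],[[0,0,0],0],[[0,0,0],0]])

```text
time: 43.95
eef_pos: [396.9, 355.5, 13.4]
tool_rot: [-3.142, 0.0, 1.745]
wrist_force: [-1.7, -1.4, 5.1]
finger_gap: 0.227
gripper_force: 29.9
```

send_rows(steps=[[[0,0,0],0],[[0,0,0],0],[[0,0,0],0]], fingers=-0.3)

```text
time: 44.32
eef_pos: [397.1, 355.7, 12.8]
tool_rot: [3.142, -0.0, 1.745]
wrist_force: [0.6, -0.3, -1.3]
finger_gap: 0.354
gripper_force: 0.0
```

send_rows(steps=[[[0,0,-0.4],0],[[0,0,-0.8],0],[[0,0,-0.9],0],[[-0.9,0,0],0],[[-0.9,0,0],0],[[-0.9,0,0],0],[[-0.5,0,0],0],[[0,0,0],0],[[0,0,0],0]])

```text
time: 45.45
eef_pos: [424.8, 198.7, 118.0]
tool_rot: [3.141, -0.001, 1.745]
wrist_force: [1.0, -0.3, 0.1]
finger_gap: 0.351
gripper_force: 0.0
```

```bash
python3 - <<'E'
from h import *
from workcell import arm
s,f,T=wrist(arm,"w17");print(s["eef_pos"],s["tool_rot"],s["time"],s["finger_gap"])
c,r,b=near(f,T,(447.5,362),40,lambda h,s,v:(v>160)&(s<45),20);print("steel",r,b)
c,r,b=near(f,T,(397.5,356),45,lambda h,s,v:(h>17)&(h<28)&(s>100)&(v>90),20);print("brass",r,b)
f,T=load("w1");c,r,b=near(f,T,(516.5,232),35,lambda h,s,v:(s<50)&(v>150),12);print("reel w1",r)
f,T=load("w9");c,r,b=near(f,T,(516.5,232),60,lambda h,s,v:(s<50)&(v>140),12);print("reel w9",r,b)
f,T=load("w10");u,v=proj(f,T,[650,203,5]);print(u,v)
f,T=load("w5");u,v=proj(f,T,[650,203,5]);print(u,v)
f,T=load("w11");u,v=proj(f,T,[650,203,5]);print(u,v)
E
```

```text
[424.83818631 198.70858017 117.96486218] [ 3.14139689e+00 -7.54161313e-04  1.74507129e+00] 45.45 0.35086834880562845
px 311 24
steel (array([448.7, 356.2]), array([20.3, 49.9]), 102.1) (300, 0, 24, 63)
px 254 20
brass (array([398.6, 351.4]), array([21.3, 41.3]), 100.0) (243, 0, 25, 53)
px 253 221
reel w1 (array([516.5, 232. ]), array([51.8, 54.3]), 90.4)
px 70 199
reel w9 (array([516.4, 233.6]), array([52.4, 60.1]), 97.9) (37, 168, 71, 62)
149.64485259379325 210.452194078553
275.59409684823265 -85.02516235188924
347.06589950446846 190.49087185786723
```

send_rows(steps=[[[0.11,0.64,0],0],[[0.12,0.64,0],0],[[0.12,0.64,0],0],[[0,0,0.6],0],[[0,0,0.6],0],[[0,0,0],0],[[0,0,0],0]], fingers=0.9)

```text
time: 46.38
eef_pos: [516.8, 233.0, 58.7]
tool_rot: [3.14, -0.0, 1.746]
wrist_force: [-0.7, 0.1, 0.0]
finger_gap: 0.947
gripper_force: 0.0
```

```bash
python3 - <<'E'
from h import *
from workcell import arm
s,f,T=wrist(arm,"w18");print(s["eef_pos"],s["tool_rot"],s["time"],s["finger_gap"])
c,r,b=near(f,T,(516.5,232.5),75,lambda h,s,v:(s<50)&(v>150),14);print(r,b)
print(plan(s,516.5,232.5,7))
E
```

```text
[516.83554821 232.95223209  58.73124972] [ 3.14029736e+00 -3.83811442e-04  1.74630692e+00] 46.375 0.947281910471107
px 253 212
(array([516.6, 232.7]), array([51.8, 53.8]), 100.0) (223, 180, 63, 63)
(array([-0.01, -0.01,  1.03]), None)
```

send_rows(steps=[[[0,0,0.5],0],[[0,0,0.35],0],[[0,0,0.18],0],[[0,0,0],0],[[0,0,0],0]])

```text
time: 47.05
eef_pos: [517.2, 232.3, 7.5]
tool_rot: [3.14, -0.0, 1.745]
wrist_force: [0.1, 0.2, 0.7]
finger_gap: 0.952
gripper_force: 0.0
```

send_rows(steps=[[[0,0,0],0],[[0,0,0],0],[[0,0,0],0],[[0,0,0],0],[[0,0,0],0],[[0,0,0],0]], fingers=-1)

```text
time: 47.8
eef_pos: [516.3, 232.0, 6.5]
tool_rot: [-3.142, -0.0, 1.745]
wrist_force: [-0.4, -0.5, 0.9]
finger_gap: 0.534
gripper_force: 30.0
```

send_rows(steps=[[[0,0,-0.3],0],[[0,0,-0.6],0],[[0,0,-0.6],0],[[-0.84,0.64,-0.5],0],[[-0.84,0.64,0],0],[[-0.84,0.64,0],0],[[-0.18,0.4,0],0],[[0,0,0],0],[[0,0,0],0]])

```text
time: 48.92
eef_pos: [652.8, 119.7, 106.7]
tool_rot: [-3.14, -0.001, 1.746]
wrist_force: [0.1, -0.1, -0.1]
finger_gap: 0.538
gripper_force: 30.0
```

```bash
python3 - <<'E'
from h import *
from workcell import arm
s,f,T=wrist(arm,"w19");print(s["eef_pos"],s["tool_rot"],s["time"],s["finger_gap"],s["gripper_force"])
g=lambda h,s,v:(s<75)&(v<130)
c,r,b=near(f,T,(650,203),75,g,3,5);print(r,b,cv2.contourArea(c))
print(plan(s,*r[0],40))
E
```

```text
[652.76799687 119.70528166 106.68745679] [-3.14047457e+00 -5.38565398e-04  1.74576311e+00] 48.925 0.5381472770204968 29.993745353721124
px 266 112
(array([655.2, 208.1]), array([83.1, 83.5]), 155.9) (216, 44, 116, 122) 7639.0
(array([1.73, 0.36, 1.33]), None)
```

The dish foot measures 83 x 83.5 mm, centred at (655, 208), and the reel is held. Placing it.

send_rows(steps=[[[0.6,0.12,0],0],[[0.6,0.12,0],0],[[0.53,0.12,0],0],[[0,0,0.6],0],[[0,0,0.5],0],[[0,0,0.4],0],[[0,0,0.1],0],[[0,0,0],0],[[0,0,0],0]])

```text
time: 50.1
eef_pos: [657.3, 207.8, 27.8]
tool_rot: [3.14, -0.0, 1.746]
wrist_force: [-0.9, -0.8, -0.4]
finger_gap: 0.538
gripper_force: 30.0
```

send_rows(steps=[[[0,-0.03,0.15],0],[[0,0,0.1],0],[[0,0,0.07],0],[[0,0,0],0],[[0,0,0],0]])

```text
time: 50.72
eef_pos: [655.1, 207.1, 10.5]
tool_rot: [-3.141, -0.0, 1.745]
wrist_force: [-0.5, -0.3, 2.2]
finger_gap: 0.538
gripper_force: 30.0
```

send_rows(steps=[[[0,0,0],0],[[0,0,0],0],[[0,0,0],0]], fingers=0.6)

```text
time: 51.1
eef_pos: [655.3, 207.2, 10.3]
tool_rot: [3.142, -0.0, 1.745]
wrist_force: [0.2, 0.7, 0.7]
finger_gap: 0.792
gripper_force: 0.0
```

send_rows(steps=[[[0,0,-0.4],0],[[0,0,-0.8],0],[[0,0,-0.9],0],[[0,0,-0.9],0],[[0,0,-0.8],0],[[-0.9,0,0],0],[[-0.9,0,0],0],[[0,-0.9,0],0],[[0,-0.9,0],0],[[0,0,0],0],[[0,0,0],0]])

```text
time: 52.48
eef_pos: [583.2, 103.1, 201.0]
tool_rot: [3.139, 0.0, 1.745]
wrist_force: [-0.1, 0.3, -0.2]
finger_gap: 0.8
gripper_force: 0.0
```

```bash
python3 - <<'E'
from h import *
from workcell import arm
s,f,T=wrist(arm,"w20");print(s["eef_pos"],s["tool_rot"],s["time"],s["finger_gap"])
W=lambda h,s,v:(s<50)&(v>150)
print("reel",near(f,T,(655,208),45,W,18)[1:])
print("dish",near(f,T,(655,208),70,lambda h,s,v:(s<75)&((v<130)|(v>150)),3,5)[1:])
print("steel",near(f,T,(447.5,362),45,W,18)[1:])
print("brass",near(f,T,(397.5,356),45,lambda h,s,v:(h>17)&(h<28)&(s>100)&(v>90),18)[1:])
print("tray",near(f,T,(422,360),90,lambda h,s,v:(s<75)&(v<130),10)[1:])
E
```

```text
[583.16688825 103.05319208 200.98873549] [3.13944245e+00 1.05864507e-04 1.74521939e+00] 52.475 0.7996152349009049
px 326 108
reel ((array([654.8, 206.9]), array([51.9, 54.8]), 10.0), (304, 87, 45, 45))
px 323 109
dish ((array([654.9, 207.7]), array([83.6, 83.9]), 66.0), (281, 64, 86, 88))
px 171 -74
steel ((array([508.3, 174.1]), array([ 9., 24.]), 84.9), (200, 106, 10, 20))
px 124 -77
brass ((array([434. , 156.3]), array([ 60.7, 115.7]), 95.8), (119, 71, 50, 97))
px 150 -72Traceback (most recent call last):
  File "<stdin>", line 9, in <module>
  File "h.py", line 36, in near
    c=blob(f,(max(u-r,0),max(v-r,0),min(u+r,512),min(v+r,384)),cond,k);return c,rect(f,T,c,z),cv2.boundingRect(c)
  File "h.py", line 28, in blob
    c=max(cv2.findContours(z,cv2.RETR_EXTERNAL,cv2.CHAIN_APPROX_NONE)[0],key=cv2.contourArea)
ValueError: max() iterable argument is empty
```

The reel is centred in the dish. One last numeric check over the tray and the small stand.

send_rows(steps=[[[0.9,-0.36,0],0],[[0.9,-0.36,0],0],[[0.9,-0.36,0],0],[[0.9,-0.36,0],0],[[0,0,0],0],[[0,0,0],0]])

```text
time: 53.28
eef_pos: [481.2, 268.0, 200.3]
tool_rot: [3.141, 0.001, 1.746]
wrist_force: [0.9, -0.1, 0.1]
finger_gap: 0.8
gripper_force: 0.0
```

```bash
python3 - <<'E'
from h import *
from workcell import arm
s,f,T=wrist(arm,"w21")
t=np.radians(10);ax=np.array([[np.cos(t),np.sin(t)],[-np.sin(t),np.cos(t)]])
for n,p,C in(("steel",(447.5,362),lambda h,s,v:(s<45)&(v>150)),("brass",(397.5,356),lambda h,s,v:(h>17)&(h<28)&(s>110)&(v>90)),("small barrel",(568.5,378.5),lambda h,s,v:(h>35)&(h<75)&(s>50)&(v<140))):
    r=near(f,T,p,28,C,18,2)[1];print(n,r,"tray frame",(ax@(r[0]-[422,360.3])).round(1))
print("tray",near(f,T,(422,360),75,lambda h,s,v:(s<75)&(v<130),10)[1:])
for z in(20,):
    h=cv2.cvtColor(f["img"],cv2.COLOR_RGB2HSV)
f2=dict(np.load("pics/top0.npz"));S=arm.get_state();print(S["time"],S["finger_gap"],S["wrist_force"])
E
```

```text
px 240 101
steel (array([448.8, 362.7]), array([19.7, 58.1]), 99.8) tray frame [26.8 -2.3]
px 199 99
brass (array([398.5, 356.9]), array([20.6, 50. ]), 97.8) tray frame [-23.7   0.7]
px 340 106Traceback (most recent call last):
  File "<stdin>", line 6, in <module>
  File "h.py", line 36, in near
    c=blob(f,(max(u-r,0),max(v-r,0),min(u+r,512),min(v+r,384)),cond,k);return c,rect(f,T,c,z),cv2.boundingRect(c)
  File "h.py", line 28, in blob
    c=max(cv2.findContours(z,cv2.RETR_EXTERNAL,cv2.CHAIN_APPROX_NONE)[0],key=cv2.contourArea)
ValueError: max() iterable argument is empty
```

```bash
python3 -c "
from workcell import arm
print(arm.finish_job())"
```

```text
the job is handed in; nothing more can be done
None
```

I handed the job in at about 53 s: by my camera checks, both cylinders are home in their own stands, each coupler lies in its own tray bay, and the reel lies flat in the dish; the final check of the small cylinder failed, so its seating rests on the picture taken right after it was placed.

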